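# Feed a half-lapped rail under the hold-down spring of a bench jig

## Task

Load the half-lapped wooden rail into the jig for drilling without grasping it: with your fingertips press its thin tongue down hard so that the springy bed sinks, and, keeping it pressed down, push it along the channel under the wooden bridge and the steel drag spring until its front end is fully home against the end stop. Then take the fingers away. Never pick the rail up, and leave the bottle, jar and screwdriver where they are.

Things in the scene. Friction and masses are not known exactly. Their poses are not given: they have to be found in the camera images.
- jig: Plywood jig fixed to the bench, 340 x 130 x 18 mm. Origin: centre of its underside, on the bench; z up, x along its channel in the feeding direction. The channel, 47 mm wide, runs between two wooden fences 18 mm thick (tops at z = 48 mm, x = -170 to 145 mm); its floor is the springy bed (bed), and it ends at the stop. All is symmetric about y = 0.
- bridge (a point): Point on the jig: middle of the underside of the rigid wooden bridge that crosses the channel; in the jig's frame x = 70, y = 0, z = 67 mm. The bridge is 20 mm long along x (60 to 80 mm), 83 mm wide, its top at z = 89 mm. The rail must pass below it.
- stop (a point): Point on the jig: middle of the end stop's face at the raised bed's height; in the jig's frame x = 140, y = 0, z = 40 mm. The stop is a wooden block 83 mm wide across the channel end, top at z = 58 mm; its face looks back along the channel (-x of the jig).
- rail: Loose wooden rail, about 0.14 kg, 150 x 44 mm. Origin: centre of its underside; x towards its front end, z up. Thick body 32 mm high from x = -25 to 75 mm; thin tongue 20 mm high from x = -75 to -25 mm. Starts on the raised bed in the channel, front end 20 to 65 mm short of the bridge, pointing along the jig's x. Home: origin at x = 65 mm in the jig's frame (height 32 to 37 mm).
- shoulder (a point): Point on the rail: middle of the top of the tongue at the foot of the square shoulder, 25 mm behind the rail's origin and 20 mm above its underside. The shoulder, 12 mm high, faces backwards: fingertips pressing on the 50 mm long tongue can also push against it. Rail on the raised bed: its body is 5 mm too high for the bridge; bed fully down: 3 mm to spare.
- bed (a joint): How far the aluminium bed (channel floor, jig x = -160 to 135 mm) is pressed down, m: 0 raised (top at z = 40 mm in the jig's frame), 0.008 fully down on its solid stop (top at z = 32 mm). It stays level. Its spring pushes up with 8 N raised, 16 N fully down; with the rail on it about 13 N more holds it fully down.
- leaf (a joint): Lift of the drag spring, rad: 0 at rest, growing as the rail lifts it. A steel leaf 30 mm wide, hinged at the bridge's far side (jig x = 80, z = 74 mm), sloping forwards and down to a rounded end, radius 4 mm, centred at jig x = 125, z = 62 mm. It presses on the rail below it with about 8 to 10 N (lift about 0.13 to 0.2 rad).
- glue: Bystander: upright glue bottle, 52 mm diameter, 125 mm high, origin at the centre of its underside. Stands beside the jig, on the jig's -y side.
- screwjar: Bystander: upright screw jar, 60 mm diameter, 75 mm high, origin at the centre of its underside. Stands beside the jig, on the jig's -y side.
- driver: Bystander: screwdriver lying on the bench on the jig's +y side, roughly along the jig, about 200 mm long, origin under its middle.
Not all that is in view belongs to the job. What is meant by the rail is not red, and is the smaller of those in its own colour.

How it is judged:
By the outcome, as a careful person would: the job done as asked, in the order asked, and still so for the second after the job is handed in, with the robot touching nothing.
It also fails if it takes over 48 s, if anything falls off the work surface, if the arm or the gripper's body presses on something with over 40 N, if the wrist force passes 120 N, or if a joint passes its speed limit or range.

## Robot

A 6-joint arm with a two-finger parallel gripper is mounted at the origin on the work surface. World frame = base frame: x ahead of the robot, y to its left, z up, the work surface at z = 0. Lengths are in m, angles in rad, forces in N, time in s.
With the tool pointing down it reaches from about 0.35 to 0.775 m from the base axis. Payload 5.5 kg.
Tool frame: the origin (TCP) lies at the very end of the fingers, on their centre line; the grasp point (between the pads) lies 19 mm behind it (env.grip_point_offset is the distance from the TCP to the grasp point, in m); z points along the fingers, y is the line along which they close (so a half turn about z gives the same grasp; the last joint's range is limited). The gripper opens to 85 mm and grips with 20 to 120 N. Pads are 22 mm wide; open, the fingers measure 114 mm over their backs; the gripper's body (76 mm by 85 mm) begins 54 mm behind the grasp point. The pads swing forward as they close: fully open they stand 13 mm farther back than shut.
Start: joints at [-1.397, 0.313, 0.046, 1.304, 0, 1.431], TCP at [0.177, -0.547, 0.231] pointing down, gripper open.
Joint ranges: [-2.76, 2.76], [-0.86, 1.69], [-1.03, 1.26], [-2.2, 2.34], [-1.47, 1.5], [-3.14, 3.14]. Speed limits (rad/s): [2.57, 2.57, 3.14, 3.14, 3.14, 3.14].

## Interface

Orientations are given as a unit quaternion [w, x, y, z].
In Python, from workcell import sensors, imaging, workorder, env gives the robot as it stands.
- The arm moves only by the shell command python3 -m handwheel 'ROWS' [FORCE]. ROWS is JSON, a list of rows, each a list of 5 numbers: the shift along the tool's x, y, z in mm, then the turn about the tool's z in rad, then the opening, from 0 (shut) to 1 (fully open). A call has 1 to 8 rows; each row is the pose to reach, as a shift and turn from the pose commanded when the call began, along the tool's axes at that moment; what a row does not reach only later rows make up. A row lasts 1/10 s, in which the tool goes at most 50 mm and 8.59 degrees, less where a joint would pass 70% of its speed; a pose out of reach is approached as far as the arm can. A call with a gripper value outside its range is refused whole. The fingers move at their own pace and stop on an object; FORCE is the grip in N (left out, the last holds). Time passes only in rows, so rows that repeat a pose let the fingers close. It gives the time, the measured TCP pose, the force, the opening and the grip force at its end, in the units of the state.
- sensors.get_state(): the state, without advancing time (a new reading comes with each control period).
- imaging.read_camera(name): name is "scene" or "side" or "wrist"; returns a dict with "color" (480x640x3 uint8, blue, green, red), "z_map" (480x640 float32, m along the optical axis (not along the pixel's ray), 0 where there is no reading), "fx", "fy", "cx", "cy" (pixels), "k1" (the pictures are not rectified: a ray, as slopes to the right and down, at radius r is drawn at 1 + k1 r^2 times it, then the intrinsics apply), "xyz" and "rotation" of the camera in the world. Camera axes: x right, y down, z forward; pixel columns grow to the right and rows downward; lengths in m; the calibration is good to about 2 mm. A picture is of the moment at which its call begins.
- workorder.hand_in(): hands the job in; it is judged then, once.
The state is a dict: "clock": time; "joint_pos": joint angles; "qvel": joint speeds; "tau": joint torques, N m; "tcp_pos": TCP position; "orientation": TCP orientation; "wrist_force": force on the tool from outside, world axes, zero at the start; "ft_torque": the same for the moment, N m; "finger_gap": finger opening in m; "grip_force": force on a finger pad.
Only numpy, scipy, OpenCV 4.12 (cv2) and the standard library are available. Lean on these libraries where they do the work, as an engineer would, in place of code of your own. Each camera call takes 0.05 s, during which the arm holds its last target. There are 200 camera calls.

## Working session

There is one attempt and no reset: what is moved stays moved. The work goes in short steps, Python scripts to look and compute and a shell command to move; the robot and the scene stay as the last step left them, time stands still between calls to the robot, and variables do not carry over. Pictures are saved under pics/ and viewed, at most 10 in all, crops included, and the job is handed in when it is done.

```bash
mkdir -p pics; ls; cat > h.py <<'E'
import numpy as np, cv2
from workcell import sensors, imaging, workorder, env
def px2w(c,u,v,z=None,d=None):
    # point at pixel: depth d along axis or intersect world plane z
    K=np.array([[c['fx'],0,c['cx']],[0,c['fy'],c['cy']],[0,0,1.]])
    a=cv2.undistortPoints(np.array([[[u,v]]],float),K,np.array([c['k1'],0,0,0,0.]))[0,0] 
    # forward model: drawn=(1+k1 r^2)*ray, same as OpenCV
    R=np.array(c['rotation']);
    if R.shape!=(3,3): raise Exception(R)
    ray=R@np.array([a[0],a[1],1]); o=np.array(c['xyz'])
    t=d if d is not None else (z-o[2])/ray[2]
    return o+t*ray
E
python3 - <<'E'
from h import *
import pickle
C={n:imaging.read_camera(n) for n in("scene","side","wrist")}
pickle.dump(C,open('c0.pkl','wb'))
for n,c in C.items(): cv2.imwrite(f'pics/{n}0.png',c['color']);print(n,c['xyz'],c['rotation'],c['fx'],c['k1'])
print(sensors.get_state())
E
```

```text
pics
scene [1.00741924 0.54678871 0.86038682] [-0.11044998  0.28228286  0.87902604 -0.36800871] 585.0626516030105 -0.07092523997025847
side [ 0.48200552 -1.03585607  0.6931428 ] [-0.47504515  0.87883302 -0.03999195  0.01962837] 616.9225710194672 -0.19889097317816679
wrist [ 0.24491812 -0.52520663  0.37370834] [ 0.11324069  0.80094158 -0.58196146 -0.08360618] 416.04862944409416 -0.018549655199757348
{'clock': 0.15, 'joint_pos': array([-1.39659074e+00,  3.13822974e-01,  4.52266682e-02,  1.30357660e+00,
        1.24229422e-05,  1.43117378e+00]), 'qvel': array([-0.00219361, -0.0027545 ,  0.00305201,  0.00078428,  0.0008113 ,
       -0.00184997]), 'tau': array([ 4.21720528e-03, -4.81061661e+01,  2.98817074e+01,  1.37617771e-02,
       -6.18059767e-05,  3.88026592e-06]), 'tcp_pos': array([ 0.17741957, -0.54654593,  0.23061107]), 'orientation': array([-6.88292648e-04,  9.87713994e-01,  1.56270891e-01, -5.69041420e-06]), 'wrist_force': array([ 0.06878592, -0.03891961,  0.13194164]), 'ft_torque': array([-0.01736225,  0.0032799 ,  0.00310505]), 'grip_force': 0.0, 'finger_gap': 0.08541663202688062}
```

View pics/scene0.png

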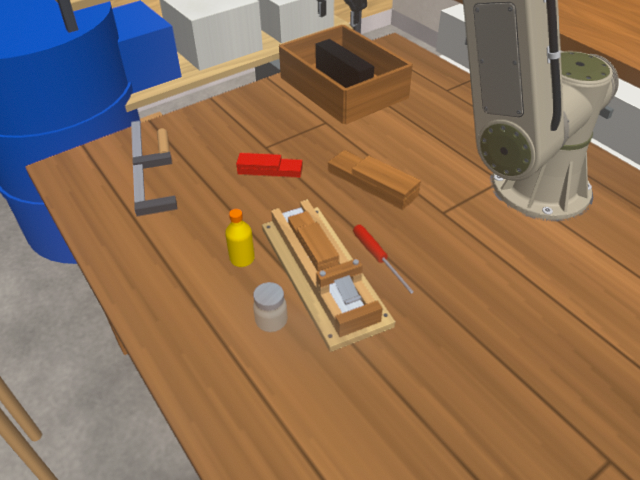

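View pics/side0.png

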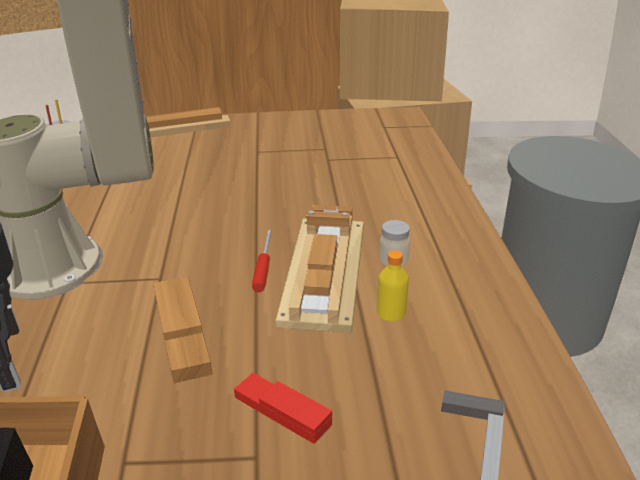

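Candidates for the rail: the small brown one in the jig channel (scene 317,240; side 320,265), a larger brown one on the bench (scene 375,178; side 182,328) and a red one (scene 270,165; side 283,405). I choose the small brown one in the channel. I'll check that in a close crop.

```bash
sed -i 's/    if R.shape.*/    if R.shape==(4,): from_q=R; R=Rot.from_quat(np.r_[from_q[1:],from_q[0]]).as_matrix()/; 1a from scipy.spatial.transform import Rotation as Rot' h.py
python3 - <<'E'
from h import *
import pickle
C=pickle.load(open('c0.pkl','rb'))
a=cv2.resize(C['side']['color'][195:340,265:375],None,fx=4,fy=4,interpolation=cv2.INTER_CUBIC)[:600]
b=cv2.resize(C['scene']['color'][195:355,250:405],None,fx=3.6,fy=3.6,interpolation=cv2.INTER_CUBIC)
cv2.imwrite('pics/cs.png',a);cv2.imwrite('pics/cc.png',b)
E
```

```text
(no output)
```

View pics/cs.png

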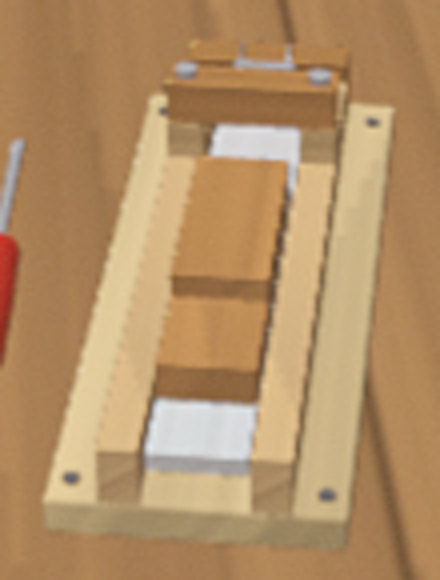

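View pics/cc.png

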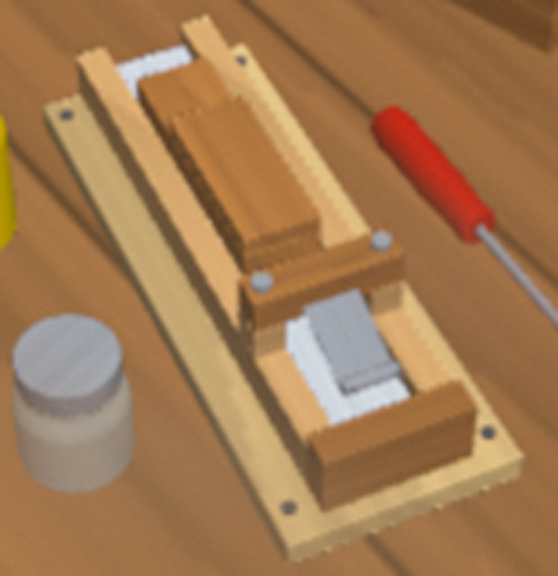

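The crops confirm it: the small wooden rail lies in the channel, its shoulder at side crop (220,285) and its tongue behind that. Jig plate corners are in crop side (45,497), (348,520), (395,108), (155,95) and scene (45,105), (242,48), (520,460), (290,548).

```bash
python3 - <<'E'
from h import *
import pickle
C=pickle.load(open('c0.pkl','rb'))
S=lambda p,z:px2w(C['side'],265+p[0]/4,195+p[1]/4,z)
T=lambda p,z:px2w(C['scene'],250+p[0]/3.6,195+p[1]/3.6,z)
# order: rear +y, rear -y, front -y, front +y
for f,P in((S,[(45,497),(348,520),(395,108),(155,95)]),(T,[(242,48),(45,105),(290,548),(520,460)])):
    w=np.array([f(p,.018)[:2] for p in P]); c=w.mean(0)
    dx=w[2]+w[3]-w[0]-w[1]; yaw=np.arctan2(dx[1],dx[0])
    print('corners',w.round(4).tolist(),'centre',c.round(4),'yaw',np.degrees(yaw).round(2),'len',np.linalg.norm(dx)/2,'wid',np.linalg.norm(w[0]-w[1]),np.linalg.norm(w[3]-w[2]))
    R=np.array([[np.cos(yaw),np.sin(yaw)],[-np.sin(yaw),np.cos(yaw)]])
    L={'shtop':[((170,275),.072),((272,283),.072)],'shfoot':[((170,293),.06),((265,300),.06)],'back':[((160,365),.06),((258,370),.06)],'front':[((197,157),.072),((288,163),.072)]} if f is S else {'shtop':[((175,120),.072),((237,98),.072)],'front':[((245,245),.072),((318,217),.072)],'back':[((140,80),.06),((200,60),.06)]}
    for k,v in L.items(): print(k,[(R@(f(p,z)[:2]-c)).round(4).tolist() for p,z in v])
E
```

```text
corners [[0.4703, -0.2317], [0.5959, -0.2582], [0.6626, 0.069], [0.5371, 0.0944]] centre [ 0.5665 -0.0817] yaw 78.45 len 0.33340785821497043 wid 0.12843778119413043 0.12809112122199157
shtop [[-0.0746, 0.0222], [-0.0758, -0.0228]]
shfoot [[-0.0714, 0.0229], [-0.0722, -0.0194]]
back [[-0.1241, 0.02], [-0.1231, -0.0217]]
front [[0.0228, 0.0226], [0.0221, -0.0205]]
corners [[0.4692, -0.2259], [0.5909, -0.2532], [0.6585, 0.0799], [0.5351, 0.1047]] centre [ 0.5634 -0.0736] yaw 78.62 len 0.33853548156253693 wid 0.12475031391538033 0.12585874655869822
shtop [[-0.0744, -0.0184], [-0.0763, 0.0191]]
front [[0.0255, -0.0216], [0.0233, 0.0207]]
back [[-0.1243, -0.0192], [-0.1255, 0.0179]]
```

Both views agree: jig centre is about (0.565, -0.077), yaw 78.5°, and the shoulder is at jig x ≈ -75 mm, y ≈ 0. I'll go above the tongue with the fingers shut and tool x along the channel.

```bash
cat > g.py <<'E'
from h import *
import sys
c=np.array([.565,-.077]);yaw=np.radians(78.5)
def rel(x,y,z):
    s=sensors.get_state();q=s['orientation'];R=Rot.from_quat(np.r_[q[1:],q[0]]).as_matrix()
    w=np.r_[c+np.array([[np.cos(yaw),-np.sin(yaw)],[np.sin(yaw),np.cos(yaw)]])@[x,y],z]
    a=np.arctan2(R[1,0],R[0,0])
    p=s['tcp_pos'];d=p[:2]-c
    print('shift mm',(R.T@(w-p)*1e3).round(1),'turn',round(float(a-yaw),4),'jig pos',np.round([np.cos(yaw)*d[0]+np.sin(yaw)*d[1],-np.sin(yaw)*d[0]+np.cos(yaw)*d[1],p[2]],4),'F',s['wrist_force'].round(1),'t',s['clock'],'gap',s['finger_gap'],'tilt',R[:,2].round(4))
if __name__=='__main__': rel(*map(float,sys.argv[1:]))
E
python3 -m handwheel '[[20,-10,0,-0.05,0],[60,-30,0,-0.18,0],[105,-54,0,-0.32,0],[150,-78,0,-0.46,0],[195,-101,0,-0.6,0],[240,-124,0,-0.74,0],[285,-147,0,-0.88,0],[325,-168,0,-1.0,0]]'
python3 g.py -0.1 0 0.18
```

```text
clock: 0.95
tcp_pos: [0.4358, -0.2851, 0.2312]
orientation: [0.0, 0.79, 0.613, -0.0]
wrist_force: [1.0, -0.3, -0.2]
finger_gap: -0.0002
grip_force: 0.0
shift mm [133.8  78.4  51.2] turn -0.0509 jig pos [-0.2296  0.0851  0.2312] F [ 1.  -0.3 -0.2] t 0.95 gap -0.0001663677822448093 tilt [ 0.e+00 -1.e-04 -1.e+00]
```

```bash
python3 -m handwheel '[[20,12,5,-0.02,0],[50,30,15,-0.05,0],[85,50,30,-0.05,0],[115,68,42,-0.05,0],[128,76,50,-0.05,0],[132,78,51,-0.05,0],[132,78,51,-0.05,0]]' | head -1
python3 - <<'E'
from h import *
import pickle
from g import rel
rel(-.1,0,.09)
C={n:imaging.read_camera(n) for n in("wrist","side")}
pickle.dump(C,open('c1.pkl','wb'))
b=cv2.resize(C['side']['color'][150:340,245:395],None,fx=3,fy=3,interpolation=cv2.INTER_CUBIC)[:570]
cv2.imwrite('pics/w1.png',C['wrist']['color'])
E
```

```text
clock: 1.65
shift mm [ 4.3  0.9 90. ] turn -0.0057 jig pos [-0.1042  0.0008  0.18  ] F [ 0.5 -0.  -0.3] t 1.65 gap -0.00027891311803830167 tilt [-1.1e-03 -1.0e-04 -1.0e+00]
```

View pics/w1.png

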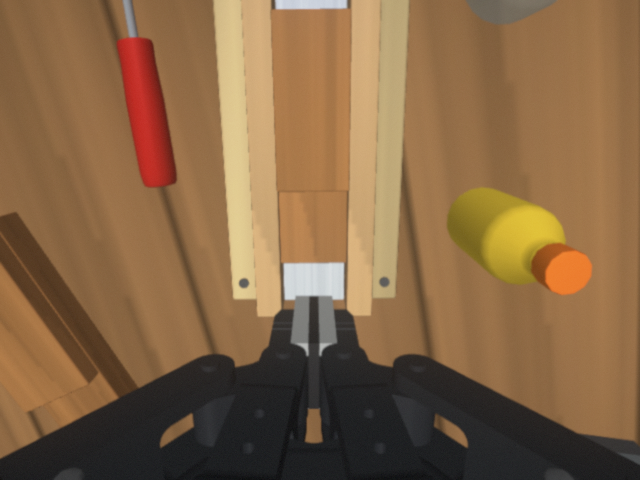

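The wrist view shows the rail in the channel: shoulder edge at row 191 (cols 275-349), tongue rear edge at row 263 (cols 280-345), and fence rear ends at row 317 (cols 258, 371). The shut fingers are at col 314.

```bash
python3 - <<'E'
from h import *
import pickle
from g import c,yaw
C=pickle.load(open('c1.pkl','rb'))['wrist']
R=np.array([[np.cos(yaw),np.sin(yaw)],[-np.sin(yaw),np.cos(yaw)]])
for n,u,v,z in[('sh',275,191,.072),('sh',349,191,.072),('back',280,263,.06),('back',345,263,.06),('fence',258,317,.048),('fence',371,317,.048),('front',273,10,.072),('front',351,10,.072),('fence far out L',243,5,.048),('fenceRout',380,5,.048)]:
    print(n,(R@(px2w(C,u,v,z)[:2]-c)).round(4),round(float(C['z_map'][v-3,u]),3))
E
```

```text
sh [-0.0736  0.024 ] 0.275
sh [-0.0739 -0.0209] 0.275
back [-0.1239  0.0233] 0.293
back [-0.1241 -0.0202] 0.278
fence [-0.1694  0.0415] 0.301
fence [-0.1699 -0.0407] 0.355
front [0.0254 0.0221] 0.257
front [ 0.0252 -0.0203] 0.245
fence far out L [0.0339 0.0419] 0.244
fenceRout [ 0.0334 -0.0395] 0.246
```

Everything is consistent: shoulder at x = -74, y ≈ 1, and the jig frame is good to 1 to 2 mm. I'll descend to 5 mm above the tongue at x = -92, then press in steps.

```bash
python3 -m handwheel '[[4,0,15,-0.006,0],[10,0,45,-0.006,0],[12,0,75,-0.006,0],[12,0,100,-0.006,0],[12,0,112,-0.006,0],[12,0,115,-0.006,0],[12,0,115,-0.006,0]]' ; python3 g.py -0.092 0.001 0.052
```

```text
clock: 2.45
tcp_pos: [0.5463, -0.1681, 0.066]
orientation: [0.0, 0.775, 0.632, 0.0]
wrist_force: [0.3, 0.1, -0.2]
finger_gap: 0.0001
grip_force: 0.0
shift mm [ 1.  -0.9 14. ] turn -0.0014 jig pos [-0.093   0.0001  0.066 ] F [ 0.3  0.1 -0.2] t 2.45 gap 0.00010004174998733523 tilt [ 7.e-04 -5.e-04 -1.e+00]
```

```bash
python3 -m handwheel '[[0,0,2,0,0],[0,0,4,0,0],[0,0,6,0,0],[0,0,8,0,0],[0,0,8,0,0]]' ; python3 g.py -0.092 0.001 0.052
```

```text
clock: 2.95
tcp_pos: [0.5469, -0.1676, 0.0582]
orientation: [0.001, 0.774, 0.633, 0.0]
wrist_force: [-0.4, -0.0, 6.4]
finger_gap: -0.0001
grip_force: 3.3
shift mm [ 0.4 -1.3  6.2] turn -0.0002 jig pos [-0.0924 -0.0003  0.0582] F [-0.4 -0.   6.4] t 2.95 gap -0.00011937952890328648 tilt [ 0.0015 -0.0011 -1.    ]
```

```bash
python3 -m handwheel '[[0,0,2,0,0],[0,0,4,0,0],[0,0,6,0,0],[0,0,7,0,0],[0,0,8,0,0],[0,0,8,0,0]]' ; python3 g.py -0.092 0.001 0.052
```

```text
clock: 3.55
tcp_pos: [0.5469, -0.1676, 0.0519]
orientation: [0.001, 0.774, 0.633, 0.0]
wrist_force: [-4.9, 1.9, 16.4]
finger_gap: 0.0001
grip_force: 8.3
shift mm [ 0.4 -1.4 -0.1] turn -0.0 jig pos [-0.0924 -0.0004  0.0519] F [-4.9  1.9 16.4] t 3.55 gap 0.00012987582253147552 tilt [ 0.0023 -0.0016 -1.    ]
```

```bash
python3 -m handwheel '[[0,0,1,0,0],[0,0,2,0,0],[0,0,2,0,0]]' ; python3 g.py -0.092 0.001 0.052
```

```text
clock: 3.85
tcp_pos: [0.547, -0.1676, 0.0518]
orientation: [0.002, 0.774, 0.633, 0.001]
wrist_force: [-8.5, 3.9, 28.7]
finger_gap: 0.0004
grip_force: 14.5
shift mm [ 0.4 -1.5 -0.2] turn 0.0001 jig pos [-0.0924 -0.0005  0.0518] F [-8.5  3.9 28.7] t 3.85 gap 0.00039929049670535166 tilt [ 0.0032 -0.0022 -1.    ]
```

Bed fully down at 29 N. I'll push forward now.

```bash
python3 -m handwheel '[[2,-0.5,0,0,0],[5,-1,0,0,0],[8,-1.5,0,0,0],[12,-1.5,0,0,0],[16,-1.5,0,0,0],[20,-1.5,0,0,0],[24,-1.5,0,0,0],[24,-1.5,0,0,0]]' ; python3 g.py -0.070 0.001 0.052
```

```text
clock: 4.65
tcp_pos: [0.5524, -0.1471, 0.0519]
orientation: [0.005, 0.775, 0.632, -0.0]
wrist_force: [-4.2, -6.5, 22.2]
finger_gap: 0.0
grip_force: 10.9
shift mm [ 1.2 -2.7 -0.1] turn -0.0016 jig pos [-0.0712 -0.0017  0.0519] F [-4.2 -6.5 22.2] t 4.65 gap 4.034893732927425e-06 tilt [ 0.0065 -0.0086 -0.9999]
```

```bash
python3 -m handwheel '[[3,-0.5,1.5,0,0],[7,-1,2,0,0],[11,-1.5,2,0,0],[15,-1.5,2,0,0],[19,-2,2,0,0],[23,-2,2,0,0],[27,-2,2,0,0],[30,-2,2,0,0]]' ; python3 g.py -0.040 0.001 0.052
python3 - <<'E'
from h import *
a=imaging.read_camera('side')['color'];b=imaging.read_camera('scene')['color']
f=lambda i:cv2.resize(i,(400,560),interpolation=cv2.INTER_CUBIC)
cv2.imwrite('pics/m2.png',np.hstack([f(a[190:330,280:380]),f(b[195:349,300:410])]))
E
```

```text
clock: 5.45
tcp_pos: [0.558, -0.1194, 0.0519]
orientation: [0.008, 0.775, 0.632, -0.0]
wrist_force: [-6.4, -11.8, 31.1]
finger_gap: 0.0
grip_force: 15.3
shift mm [ 3.  -2.6 -0.2] turn -0.0031 jig pos [-0.043  -0.0016  0.0519] F [ -6.4 -11.8  31.1] t 5.45 gap 3.57488762736857e-05 tilt [ 0.01   -0.0127 -0.9999]
```

View pics/m2.png

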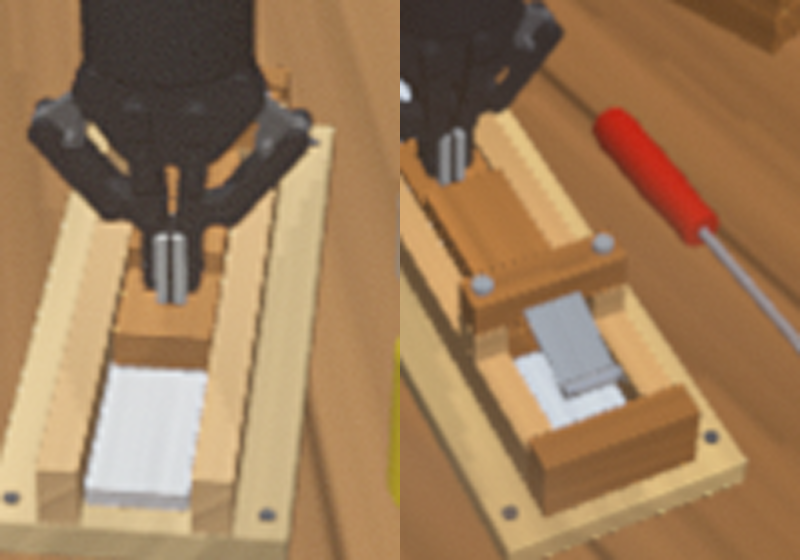

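The fingers stand on the tongue at the shoulder (left 172,270). The rail front is just entering under the bridge (right 520,345). Bed is down; I'll continue.

```bash
python3 -m handwheel '[[4,-0.5,0,0,0],[8,-1,0,0,0],[12,-1,0,0,0],[16,-1,0,0,0],[20,-1,0,0,0],[24,-1,0,0,0],[28,-1,0,0,0],[30,-1,0,0,0]]' ; python3 g.py -0.010 0.001 0.052
```

```text
clock: 6.35
tcp_pos: [0.5641, -0.0892, 0.0519]
orientation: [0.008, 0.775, 0.632, 0.001]
wrist_force: [-3.7, -10.5, 29.5]
finger_gap: -0.0
grip_force: 14.7
shift mm [ 2.1 -2.5 -0.2] turn -0.0025 jig pos [-0.0121 -0.0015  0.0519] F [ -3.7 -10.5  29.5] t 6.35 gap -4.0345764184804975e-05 tilt [ 0.0119 -0.0113 -0.9999]
```

```bash
python3 -m handwheel '[[4,-0.5,0,0,0],[8,-0.5,0.5,0,0],[12,-0.5,0.5,0,0],[16,-0.5,0.5,0,0],[20,-0.5,0.5,0,0],[24,-0.5,0.5,0,0],[28,-0.5,0.5,0,0],[28,-0.5,0.5,0,0]]' ; python3 g.py 0.029 0.001 0.052
```

```text
clock: 7.15
tcp_pos: [0.5698, -0.0624, 0.0518]
orientation: [0.009, 0.775, 0.631, 0.001]
wrist_force: [-2.8, -14.4, 29.6]
finger_gap: 0.0007
grip_force: 16.3
shift mm [13.8 -2.8 -0.4] turn -0.0032 jig pos [ 0.0152 -0.0018  0.0518] F [ -2.8 -14.4  29.6] t 7.15 gap 0.0007132042674254067 tilt [ 0.0132 -0.0128 -0.9998]
```

```bash
python3 -m handwheel '[[3,-0.5,0,0,0],[6,-0.5,0,0,0],[9,-0.5,0,0,0],[11,-0.5,0,0,0],[13,-0.5,0,0,0],[15,-0.5,0,0,0]]' ; python3 g.py 0.029 0.001 0.052
python3 -m handwheel '[[1,0,0,0,0],[2,0,0,0,0],[3,0,0,0,0],[3,0,0,0,0]]' ; python3 g.py 0.029 0.001 0.052
```

```text
clock: 7.75
tcp_pos: [0.5725, -0.0482, 0.0518]
orientation: [0.01, 0.776, 0.631, 0.001]
wrist_force: [-2.8, -15.6, 29.2]
finger_gap: 0.0003
grip_force: 16.4
shift mm [-0.7 -2.6 -0.2] turn -0.0039 jig pos [ 0.0297 -0.0016  0.0518] F [ -2.8 -15.6  29.2] t 7.75 gap 0.00029719347511238554 tilt [ 0.0136 -0.0136 -0.9998]
clock: 8.15
tcp_pos: [0.5726, -0.0475, 0.0518]
orientation: [0.011, 0.776, 0.631, -0.001]
wrist_force: [-5.2, -23.6, 30.9]
finger_gap: -0.0001
grip_force: 17.8
shift mm [-1.4 -2.6 -0.2] turn -0.0054 jig pos [ 0.0304 -0.0016  0.0518] F [ -5.2 -23.6  30.9] t 8.15 gap -9.687925901531423e-05 tilt [ 0.0124 -0.0181 -0.9998]
```

Force jumped while motion stalled: the rail has hit the stop. One small extra push, then a look.

```bash
python3 -m handwheel '[[1,0,0,0,0],[3,0,0,0,0],[3,0,0,0,0]]' ; python3 g.py 0.029 0.001 0.052
python3 - <<'E'
from h import *
b=imaging.read_camera('scene')['color']
cv2.imwrite('pics/m3.png',cv2.resize(b[225:345,290:400],None,fx=5,fy=5,interpolation=cv2.INTER_CUBIC))
E
```

```text
clock: 8.45
tcp_pos: [0.5727, -0.0474, 0.0519]
orientation: [0.013, 0.777, 0.63, -0.003]
wrist_force: [-7.0, -32.0, 30.1]
finger_gap: 0.0001
grip_force: 26.1
shift mm [-1.6 -2.6 -0.2] turn -0.0076 jig pos [ 0.0306 -0.0016  0.0519] F [ -7.  -32.   30.1] t 8.45 gap 8.121450337007154e-05 tilt [ 0.011  -0.0236 -0.9997]
```

View pics/m3.png

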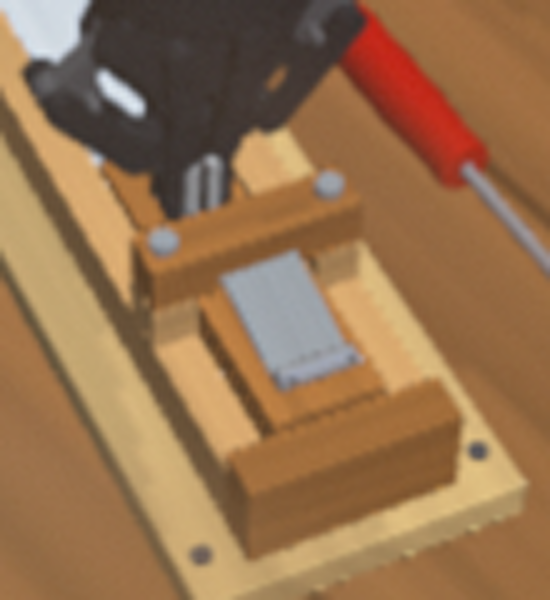

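The rail is beneath bridge and leaf, with its front edge (265,430)-(385,390) tight against the stop. Push force is 32 N with no motion, so it is home. I'll ease the push (still elastic), then lift straight off.

```bash
python3 -m handwheel '[[-2,0,0,0,0],[-3,0,-2,0,0],[-3,0,-4,0,0],[-3,0,-7,0,0],[-3,0,-10,0,0],[-3,0,-15,0,0],[-3,0,-25,0,0],[-3,0,-40,0,0]]' ; python3 g.py 0.029 0.001 0.052
python3 -m handwheel '[[0,0,-30,0,0],[0,0,-70,0,0],[-30,0,-110,0,0],[-80,0,-130,0,0],[-120,0,-130,0,0],[-150,0,-130,0,0],[-160,0,-130,0,0],[-160,0,-130,0,0]]' |head -2
python3 - <<'E'
from h import *
b=imaging.read_camera('scene');a=imaging.read_camera('side')
f=lambda i:cv2.resize(i,(400,560),interpolation=cv2.INTER_CUBIC)
cv2.imwrite('pics/m4.png',np.hstack([f(a['color'][190:330,280:380]),f(b['color'][195:349,300:410])]))
E
```

```text
clock: 9.3
tcp_pos: [0.5656, -0.0397, 0.0838]
orientation: [-0.001, 0.775, 0.632, -0.001]
wrist_force: [-0.7, -0.5, 0.4]
finger_gap: 0.0003
grip_force: 0.0
shift mm [-7.7  6.  31.7] turn -0.002 jig pos [0.0367 0.0069 0.0838] F [-0.7 -0.5  0.4] t 9.3 gap 0.00029860884893724386 tilt [-3.e-03  1.e-04 -1.e+00]
clock: 10.1
tcp_pos: [0.5345, -0.1966, 0.2146]
```

View pics/m4.png

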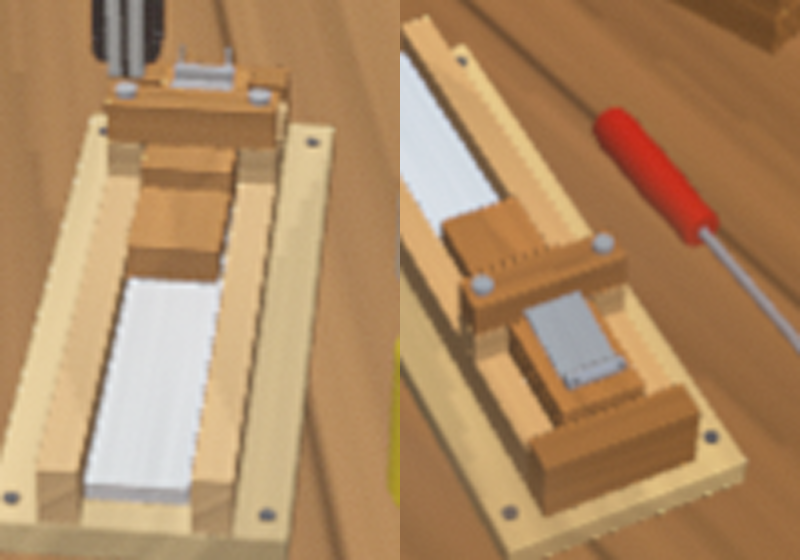

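Fingers are off, and the rail sits under the bridge with the bed sprung up against it. I'll check numerically and in one enlarged view that the front still touches the stop.

```bash
python3 - <<'E'
from h import *
from g import c,yaw
R=np.array([[np.cos(yaw),np.sin(yaw)],[-np.sin(yaw),np.cos(yaw)]])
a=imaging.read_camera('side');b=imaging.read_camera('scene')
J=lambda C,u,v,z:(R@(px2w(C,u,v,z)[:2]-c)).round(4)
for n,u,v,z in[('tongue rear',130,245,.055),('tongue rear',222,250,.055),('bridge rear top',108,95,.089),('bridge rear top',275,108,.089),('bed rear',86,485,.037)]:print(n,J(a,280+u/4,190+v/4,z))
for n,u,v,z in[('rail front top',565,418,.067),('rail front top',640,378,.067),('tongue rear',445,228,.055),('tongue rear',515,200,.055),('stop back top',530,440,.058),('stop back top',685,385,.058)]:print(n,J(b,300+(u-400)*110/400,195+v*154/560,z))
cv2.imwrite('pics/m5.png',cv2.resize(b['color'][268:323,326:386],None,fx=10,fy=10,interpolation=cv2.INTER_CUBIC))
E
```

```text
tongue rear [-0.0138  0.0196]
tongue rear [-0.0134 -0.0232]
bridge rear top [0.0641 0.0399]
bridge rear top [ 0.0603 -0.0414]
bed rear [-0.1675  0.0188]
rail front top [ 0.1439 -0.0195]
rail front top [0.137  0.0239]
tongue rear [-0.003  -0.0173]
tongue rear [-0.0062  0.0244]
stop back top [ 0.1427 -0.037 ]
stop back top [0.1435 0.0454]
```

View pics/m5.png

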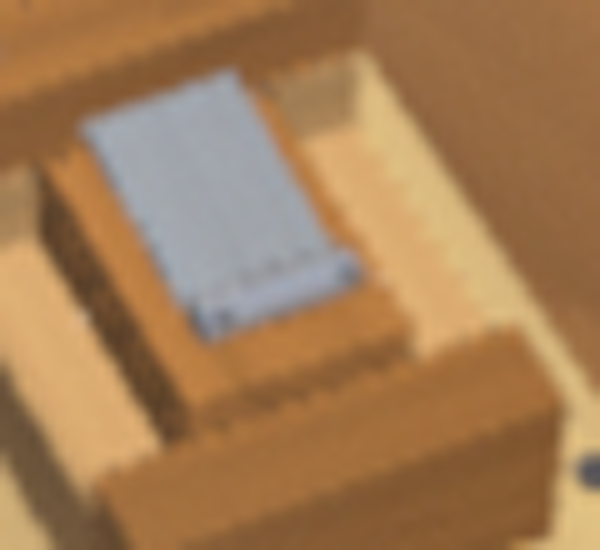

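A 1 to 2 mm gap can't be ruled out from this angle. Rail front (190,405)-(410,325) is about 40 px above the stop edge, where about 33 px is expected from the height difference alone. I'll look straight down with the wrist camera.

```bash
python3 -m handwheel '[[20,0,0,0,0],[60,0,0,0,0],[100,0,0,0,0],[140,0,0,0,0],[170,0,0,0,0],[180,0,0,0,0],[180,0,0,0,0],[180,0,0,0,0]]' |head -2
python3 - <<'E'
from h import *
from g import c,yaw
w=imaging.read_camera('wrist')
R=np.array([[np.cos(yaw),np.sin(yaw)],[-np.sin(yaw),np.cos(yaw)]])
print('cam jig',R@(np.array(w['xyz'])[:2]-c),w['xyz'][2])
# project stop line jig x=.14
q=np.array(w['rotation']);M=Rot.from_quat(np.r_[q[1:],q[0]]).as_matrix()
for z in(.058,.067):
  p=np.r_[c+R.T@[.14,0],z];v=M.T@(p-w['xyz']);u=w['fx']*v[0]/v[2]+w['cx'];t=w['fy']*v[1]/v[2]+w['cy'];print(z,u,t)
u,t=int(u),int(t);y0=max(0,t-60);x0=max(0,u-80)
print(x0,y0)
cv2.imwrite('pics/m6.png',cv2.resize(w['color'][y0:y0+120,x0:x0+160],None,fx=5,fy=5,interpolation=cv2.INTER_CUBIC))
E
```

```text
clock: 11.1
tcp_pos: [0.5706, -0.0191, 0.2147]
cam jig [0.12861197 0.00617646] 0.35786011530106737
0.058 322.0743435665322 104.45536426017267
0.067 322.35706465737013 103.91303225675145
242 43
```

View pics/m6.png

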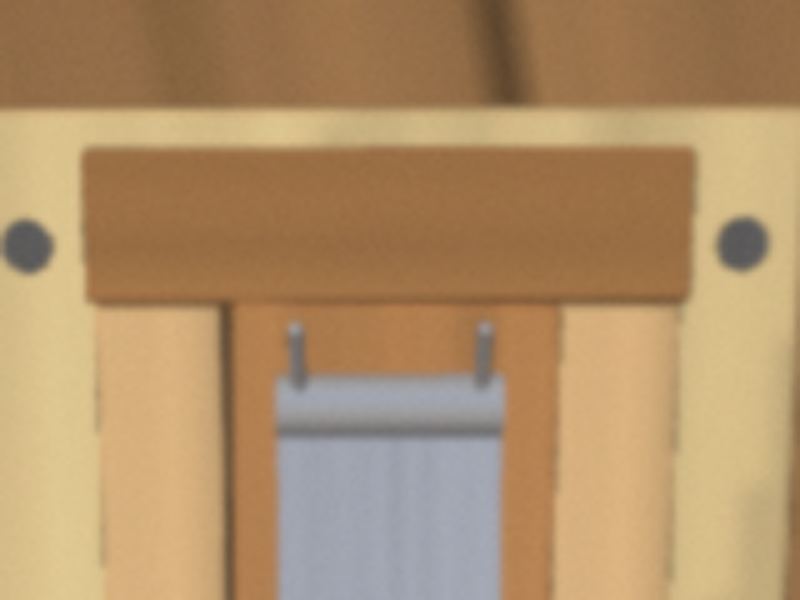

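From above, the rail front meets the stop face (row 302, cols 230-558) with no gap. The arm is clear of everything, so I'll hand in.

```bash
python3 -c "
from workcell import workorder
print(workorder.hand_in())"
```

```text
the job is handed in; nothing more can be done
None
```

The rail is fully home against the end stop, under the bridge and drag spring. It was pressed down and pushed, never picked up; the fingers are clear, the bottle, jar and screwdriver were not touched, and the job is handed in at about 11 s of the 48 s.

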